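# Pop the flat battery box's hatch

## Robot

A 7-joint arm with a two-finger parallel gripper is mounted at the origin on the work surface. World frame = base frame: x ahead of the robot, y to its left, z up, the work surface at z = 0. Lengths are in mm, angles in rad, forces in N, time in s.
With the tool pointing down it reaches from about 400 to 875 mm from the base axis. Payload 6.5 kg.
Tool frame: the origin (TCP) lies midway between the tips of the shut fingers; the grasp point (between the pads) lies 19 mm behind it; y points along the fingers, x is the direction in which the jaws open and shut, and the axes are right-handed (so a half turn about y gives the same grasp; the last joint's range is limited). The gripper opens to 88 mm and grips with 3 to 60 N. Pads are 18 mm wide; open, the fingers measure 123 mm over their backs; the gripper's body (75 mm by 187 mm) begins 45 mm behind the grasp point.
Start: joints at [-1.376, 0.536, -0.004, 1.538, 0.003, 1.067, -0.071], TCP at [167.6, 628.013, 238.716] pointing down, gripper open.
Joint ranges: [-2.7, 2.7], [-0.37, 2.16], [-1.27, 1.26], [0.24, 2.4], [-1.31, 4.45], [0.19, 1.91], [-2.76, 2.76]. Speed limits (rad/s): [2.39, 2.39, 3.14, 3.14, 3.14, 3.14, 3.14].

## Interface

Orientations are given as a 3x3 rotation matrix whose columns are the frame's x, y, z axes.
In Python, from plant import get_obs, camera, camera_model, close_job gives the robot as it stands.
- The arm moves only by the shell command python3 -m crank 'ROWS' [FORCE]. ROWS is JSON, one flat list of numbers, 7 for each row, row after row: the shift along the tool's x, y, z in units of 0.3 m (1.0 is 0.3 m), then the turn, a rotation vector about the tool's x, y, z in units of 45 degrees (1.0 is 45 degrees), then the opening, from 0 (shut) to 1 (fully open). In form: [x, y, z, wx, wy, wz, grip, x, y, z, wx, wy, wz, grip, ...]. A call has 1 to 5 rows; each row is the pose to reach, as a shift and turn from the pose commanded when the call began, along the tool's axes at that moment; what a row does not reach only later rows make up. A row lasts 1/10 s, in which the tool goes at most 50 mm and 8.59 degrees, less where a joint would pass 70% of its speed; a pose out of reach is approached as far as the arm can. A call with a number of a shift or a turn outside -1 to 1 is refused whole. A call with a gripper value outside its range is refused whole. The fingers move at their own pace and stop on an object; FORCE is the grip in N (left out, the last holds). Time passes only in rows, so rows that repeat a pose let the fingers close. It gives the time, the measured TCP pose, the force and the opening at its end, in the units of the state.
- get_obs(): the state, without advancing time (a new reading comes with each control period).
- camera(name): name is "scene" or "side" or "wrist"; returns (picture, depth): 384x512x3 uint8, red, green, blue; 384x512 float32, mm along the optical axis (not along the pixel's ray), 0 where there is no reading.
- camera_model(name): a dict with "fx", "fy", "cx", "cy" (pixels), "dist_coeffs" ([k1, k2, p1, p2, k3] as OpenCV has them; the pictures are not rectified), "R" (3x3) and "t" (3): a world point X has camera coordinates R X + t; the wrist camera has in their place "T_tool_cam" (4x4, takes a point from camera to tool coordinates, whose origin is the TCP and whose axes are the tool frame's). Camera axes: x right, y down, z forward; pixel columns grow to the right and rows downward; lengths in mm; the calibration is good to about 2 mm. A picture is of the moment at which its call begins: read the wrist's pose just before it. camera_model takes no time and is no camera call.
- close_job(): hands the job in, once; it reports no verdict.
The state is a dict: "time": time; "joint_positions": joint angles; "qd": joint speeds; "joint_efforts": joint torques, N m; "ee_pos": TCP position; "eef_rot": TCP orientation; "contact_force": force on the tool from outside, world axes, zero at the start; "torque": the same for the moment, N m; "gripper_width": finger opening in mm.
Only numpy, scipy, OpenCV 4.12 (cv2) and the standard library are available. Lean on these libraries where they do the work, as an engineer would, in place of code of your own. Each camera call takes 0.05 s, during which the arm holds its last target. There are 200 camera calls.

## Task

The battery box with the red charge light is flat: press the brass disc on its hatch fully in once and let go, so that the hatch pops up, then back off and watch for two seconds that it stays open by itself before you finish. Only touch it: do not lift the hatch further by hand or push it shut again. Leave the green-lit box shut, and the clipped tile, horn cup, burnisher and brush jar standing or lying where they are.

Things in the scene. Friction and masses are not known exactly. Their poses are not given: they have to be found in the camera images.
- red_box: The flat battery box, cream-coloured, fixed to the slab: 130 (x) x 78 (y) x 55 mm high to its rim. Origin at the centre of its underside, z up. On its rim at +x (54 mm from the centre) is a round red charge light, 17 mm across. A wooden hatch, 82 (x) x 56 (y) x 10 mm, is set in its top with its upper face 8 mm above the rim, hinged along the box's y direction at x = -45 mm, z = 53 mm; its free edge is at x = +39 mm.
- green_box: The charged battery box, to be left shut: the same in every way as red_box, with a green charge light.
- red_press (a point): The place to press on the red box's hatch: centre of a brass disc 20 mm across, flush in the upper face of the hatch, 70 mm from the hinge line and 12 mm from the free edge. It moves with the hatch; 63.6 mm above the slab when shut. Directly down is the pressing direction.
- green_press (a point): The same point on the green box's hatch (not to be pressed).
- red_hatch (a joint): Angle of the red box's hatch (rad): 0 shut and latched, negative pressed in, positive open. Pressing the disc takes about 3 N; the push-push latch lets go at about -0.035 (2.5 mm at the disc) and a firm stop lies at -0.075 (5 mm). When then let go the hatch springs up with up to 2.5 N, following the finger, to between 0.65 and 0.8 (its edge then about 55 mm above where it was). Pushed all the way shut after that, it latches again.
- green_hatch (a joint): The same angle of the green box's hatch; it starts at 0 and must stay shut.
- red_click (a joint): Sideways position (m) of the follower pin inside the red box's latch, not visible: 0 while latched, about +0.011 once released, below -0.006 only while an opened hatch is being pushed shut again.
- tile: A painted clay tile 60 x 60 x 10 mm held upright in a bent brass clip with a 50 x 36 mm foot, 63 mm tall in all; loose. Origin at the centre of the foot's underside, its painted faces look along its x axis.
- horn_cup: Horn palette cup, 52 mm across, 40 mm tall; loose. Origin at the centre of its underside.
- burnisher: Pewter burnisher lying along its x axis, 140 mm long, 14 mm thick; loose. Origin at its middle, on the slab.
- brush_jar: Frosted glass brush jar, empty, 70 mm across and 85 mm tall; loose. Origin at the centre of its underside.
There are look-alikes about, which are no part of the job. Several things look just like the tile: the one meant starts farthest to the robot's right.

How it is judged:
By the outcome, as a careful person would: the job done as asked, in the order asked, and still so for the second after the job is handed in, with the robot touching nothing.
It also fails if it takes over 35 s, if anything falls off the work surface, if the arm or the gripper's body presses on something with over 40 N, if the wrist force passes 120 N, or if a joint passes its speed limit or range.

## Working session

There is one attempt and no reset: what is moved stays moved. The work goes in short steps, Python scripts to look and compute and a shell command to move; the robot and the scene stay as the last step left them, time stands still between calls to the robot, and variables do not carry over. Pictures are saved under pics/ and viewed, about 8 in all and at most 12, crops included, and the job is handed in when it is done.

```bash
mkdir -p pics
cat > h.py <<'E'
import numpy as np, cv2
from plant import get_obs, camera, camera_model
def cast(name,px,z,obs=None):
    m=camera_model(name);K=np.array([[m['fx'],0,m['cx']],[0,m['fy'],m['cy']],[0,0,1.]])
    p=cv2.undistortPoints(np.array(px,float).reshape(-1,1,2),K,np.array(m['dist_coeffs'],float)).reshape(-1,2)
    d=np.c_[p,np.ones(len(p))]
    if name=='wrist':
        T=np.array(m['T_tool_cam']);Rw=np.array(obs['eef_rot']);o=Rw@T[:3,3]+obs['ee_pos'];d=d@(Rw@T[:3,:3]).T
    else:
        R=np.array(m['R']);o=-R.T@np.array(m['t']);d=d@R
    return o+d*((z-o[2])/d[:,2])[:,None]
def save(im,f): cv2.imwrite('pics/'+f,cv2.cvtColor(im,cv2.COLOR_RGB2BGR))
E
python3 - <<'E'
from h import *
o=get_obs();print(o['time'],o['ee_pos'],np.round(o['eef_rot'],3),o['contact_force'],o['gripper_width'])
for n in('scene','side'):
    im,d=camera(n);save(im,n+'0.png');np.savez('pics/'+n+'0.npz',im=im,d=d)
E
```

```text
0.0 [167.43679715 627.43333943 237.84219095] [[ 0.258 -0.    -0.966]
 [ 0.966 -0.002  0.258]
 [-0.002 -1.    -0.   ]] [-0.50979647 -0.06627081 -0.45276164] 88.22447432643432
```

View pics/scene0.png

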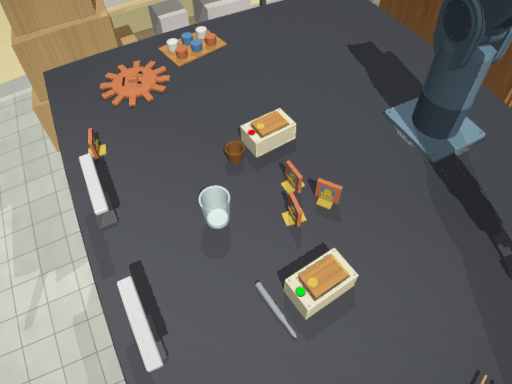

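View pics/side0.png

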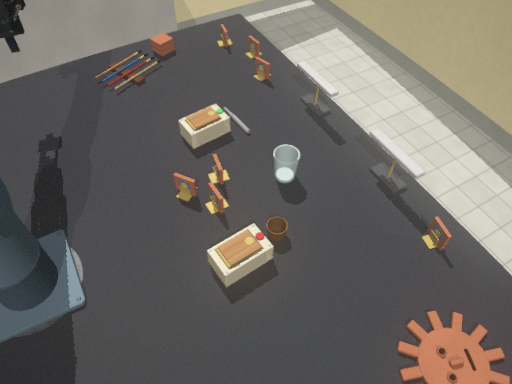

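Scene view: the red-lit box is at about (268,130), with its light at (251,132) and disc at (261,127). The green-lit box is at (321,282). In the side view the red light is at (260,236), the disc at (250,241), and the horn cup sits close by at (277,229).

Run:
```python
from h import *
out=[]
for n,roi in(('scene',(100,165,225,305)),('side',(215,290,200,275))):
    im=np.load(f'pics/{n}0.npz')['im'];h=cv2.cvtColor(im,cv2.COLOR_RGB2HSV).astype(int)
    m=np.zeros(h.shape[:2],bool);m[roi[0]:roi[1],roi[2]:roi[3]]=1
    red=m&((h[...,0]<4)|(h[...,0]>174))&(h[...,1]>200)&(h[...,2]>130)
    br=m&(h[...,0]>=18)&(h[...,0]<28)&(h[...,1]>140)&(h[...,2]>150)
    for nm,k,z in(('light',red,56),('disc',br,63)):
        v,u=np.nonzero(k);c=np.median(u),np.median(v)
        print(n,nm,len(u),c,cast(n,[c],z).round(1))
    y,x,yy=roi[0],roi[2],0
    out.append(cv2.resize(im[roi[0]:roi[1],roi[2]:roi[3]],(390,330),interpolation=cv2.INTER_CUBIC))
    # other things
px={'scene':{'cup':(234,160),'tileA':(292,190),'tileB':(327,203),'tileC':(293,217),'jar':(217,219),'green':(300,292),'tileD':(98,150)}}
for k,p in px['scene'].items(): print(k,cast('scene',[p],55 if k=='green' else 0).round(0))
for k,p in {'t1':(225,45),'t2':(254,56),'t3':(262,78),'t4':(435,243)}.items(): print(k,cast('side',[p],0).round(0))
save(np.hstack(out),'crop1.png')
```

```text
scene light 19 (np.float64(251.0), np.float64(132.0)) [[ 511.8 -167.    56. ]]
scene disc 61 (np.float64(261.0), np.float64(125.0)) [[ 479.9 -171.4   63. ]]
side light 0 (np.float64(nan), np.float64(nan)) [[nan nan nan]]
side disc 0 (np.float64(nan), np.float64(nan)) [[nan nan nan]]
cup [[ 575. -146.    0.]]
tileA [[489.  11.   0.]]
tileB [[434.  85.   0.]]
tileC [[527.  81.   0.]]
jar [[689.   2.   0.]]
green [[624. 266.  55.]]
tileD [[ 895. -360.    0.]]
t1 [[837. 657.   0.]]
t2 [[897. 540.   0.]]
t3 [[856. 409.   0.]]
t4 [[ 898. -368.    0.]]
  return _methods._mean(a, axis=axis, dtype=dtype,
  ret = ret.dtype.type(ret / rcount)
```

View pics/crop1.png

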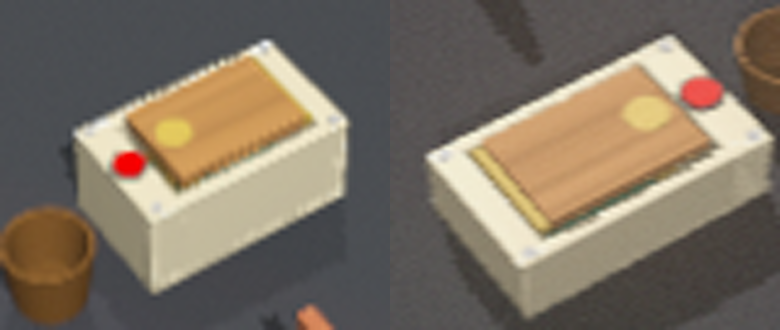

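Run:
```python
from h import *
P={}
for n,o,s in(('scene',(225,100),(80/390,65/330)),('side',(200,215),(75/390,75/330))):
    pts={'scene':[(174,132),(129,164),(267,45),(348,122),(155,225),(77,130)],'side':[(257,112),(312,93),(282,38),(380,138),(138,270),(38,155)]}[n]
    px=np.array(pts)*s+o-.5
    print(n);
    for k,z in zip(range(6),(63.6,56,55,55,55,55)): print(px[k].round(1),cast(n,[px[k]],z).round(1)[0])
print(np.round(camera_model('wrist')['T_tool_cam'],2))
```

```text
scene
[260.2 125.5] [ 482.9 -170.2   63.6]
[251.  131.8] [ 511.5 -167.7   56. ]
[279.3 108.4] [ 401. -213.   55.]
[295.9 123.5] [ 391.4 -140.    55. ]
[256.3 143.8] [ 518.5 -123.8   55. ]
[240.3 125.1] [ 524.8 -204.4   55. ]
side
[248.9 240. ] [ 484.1 -170.3   63.6]
[259.5 235.6] [ 513.2 -167.9   56. ]
[253.7 223.1] [ 518.7 -131.    55. ]
[272.6 245.9] [ 525.9 -205.1   55. ]
[226.  275.9] [ 400.3 -220.7   55. ]
[206.8 249.7] [ 391.6 -142.6   55. ]
[[   1.     -0.     -0.      0.96]
 [   0.     -0.26    0.96 -146.29]
 [  -0.     -0.96   -0.26   66.59]
 [   0.      0.      0.      1.  ]]
```

```bash
python3 -m crank '[-0.5,0,-0.65,0,0,0,0, -0.5,0,-0.65,0,0,0,0, -0.5,0,-0.65,0,0,0,0, -0.5,0,-0.65,0,0,0,0, -0.5,0,-0.65,0,0,0,0]' 10
python3 -m crank '[-0.6,0,-0.5,0,0,0,0, -0.6,0,-0.5,0,0,0,0, -0.6,0,-0.5,0,0,0,0, -0.6,0,-0.5,0,0,0,0, -0.6,0,-0.5,0,0,0,0]'
```

```text
time: 0.6
ee_pos: [318.5, 430.4, 238.5]
eef_rot: [[0.258, 0.0, -0.966], [0.966, -0.001, 0.258], [-0.001, -1.0, -0.0]]
contact_force: [0.6, 0.3, -1.2]
gripper_width: 50.1
time: 1.1
ee_pos: [416.7, 216.6, 238.6]
eef_rot: [[0.261, -0.0, -0.965], [0.965, -0.001, 0.261], [-0.001, -1.0, -0.0]]
contact_force: [0.4, 0.5, -0.2]
gripper_width: 9.8
```

```bash
python3 -m crank '[-0.69,0,-0.39,0,-0.44,0,0, -0.69,0,-0.39,0,-0.44,0,0, -0.69,0,-0.39,0,-0.44,0,0, -0.69,0,-0.39,0,-0.44,0,0, -0.69,0,-0.39,0,-0.44,0,0]'
python3 - <<'E'
from h import *
o=get_obs();print(o['ee_pos'],o['joint_positions'],np.round(o['eef_rot'],3),(np.array(o['eef_rot']).T@(np.array([483.5,-170.3,110])-o['ee_pos'])/300).round(3))
E
```

```text
time: 1.6
ee_pos: [475.0, -10.1, 238.7]
eef_rot: [[-0.085, 0.0, -0.996], [0.996, 0.0, -0.085], [0.0, -1.0, -0.0]]
contact_force: [0.7, 0.6, -1.0]
gripper_width: 0.9
[475.04427464 -10.07424664 238.73413631] [-0.29963979  0.23912257  0.26347115  1.999667   -0.07829079  0.91213615
  1.66062664] [[-0.085  0.    -0.996]
 [ 0.996  0.    -0.085]
 [ 0.    -1.    -0.   ]] [-0.535  0.429  0.017]
```

```bash
python3 -m crank '[-0.53,0,0.0,0,0,0,0, -0.53,0.2,0.0,0,0,0,0, -0.53,0.25,0.0,0,0,0,0, -0.53,0.25,0.0,0,0,0,0, -0.53,0.25,0.0,0,0,0,0]'
python3 - <<'E'
from h import *
o=get_obs();im,d=camera('wrist');save(im,'w1.png')
np.savez('pics/w1.npz',im=im,d=d,p=o['ee_pos'],R=o['eef_rot']);print(o['ee_pos'],o['contact_force'])
E
```

```text
time: 2.1
ee_pos: [486.0, -170.4, 161.2]
eef_rot: [[-0.079, -0.005, -0.997], [0.997, -0.001, -0.079], [-0.001, -1.0, 0.005]]
contact_force: [-0.2, 0.8, 0.1]
gripper_width: 0.3
[ 486.02628985 -170.35206563  161.15292402] [-0.1771032   0.82523059  0.13166301]
```

View pics/w1.png

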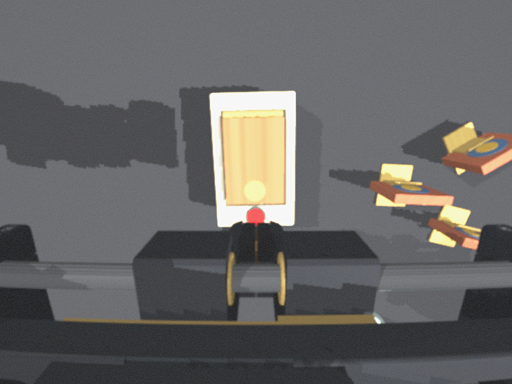

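The wrist view shows the box directly ahead and aligned with the tool. The disc is at about (255,191), the red light at (256,216), and the shut fingertips hang over it near (256,230).

Run:
```python
from h import *
w=np.load('pics/w1.npz');o={'ee_pos':w['p'],'eef_rot':w['R']};h=cv2.cvtColor(w['im'],cv2.COLOR_RGB2HSV)
h=h[175:210,235:275].astype(int);print(h[16,::4],h[0:35:5,20])
t=cast('wrist',[(255,191)],63.6,o)[0];l=cast('wrist',[(256,216)],56,o)[0]
print(t,l)
g=get_obs();print(g['ee_pos'],(np.array(g['eef_rot']).T@(np.array([t[0],t[1],63.6])-g['ee_pos'])/300).round(3))
```

```text
[[ 22  92 247]
 [ 23  91 247]
 [ 22  97 247]
 [ 30  66 247]
 [ 30  65 247]
 [ 30  67 247]
 [ 30  69 247]
 [ 30  66 247]
 [ 22  95 247]
 [ 22  94 247]] [[ 21  95 247]
 [ 26  97 247]
 [ 30  70 247]
 [ 30  69 247]
 [ 30  70 247]
 [ 29  81 247]
 [ 21  51 175]]
[ 485.2491798  -170.71794795   63.6       ] [ 513.22385286 -167.55871845   56.        ]
[ 487.05431874 -168.02634989  162.35033764] [-0.009  0.329  0.006]
```

```bash
python3 -m crank '[-0.005,0.1,0.006,0,0,0,0, -0.005,0.2,0.006,0,0,0,0, -0.005,0.27,0.006,0,0,0,0, -0.005,0.29,0.006,0,0,0,0, -0.005,0.29,0.006,0,0,0,0]'
python3 - <<'E'
from h import *
o=get_obs();print(o['ee_pos'],o['contact_force'])
im,d=camera('side');save(cv2.resize(im[190:300,190:320],(780,660))[:600],'s2.png')
o=get_obs();print(o['ee_pos'],o['contact_force'])
E
```

```text
time: 2.65
ee_pos: [487.0, -167.0, 76.8]
eef_rot: [[-0.086, -0.001, -0.996], [0.996, 0.001, -0.086], [0.001, -1.0, 0.0]]
contact_force: [0.8, -0.4, -0.1]
gripper_width: 0.8
[ 487.01601106 -167.0352247    76.83050171] [ 0.76925676 -0.36167376 -0.05440392]
[ 487.55958805 -167.54667958   77.56118071] [0.36600363 0.21546574 0.80038109]
```

View pics/s2.png

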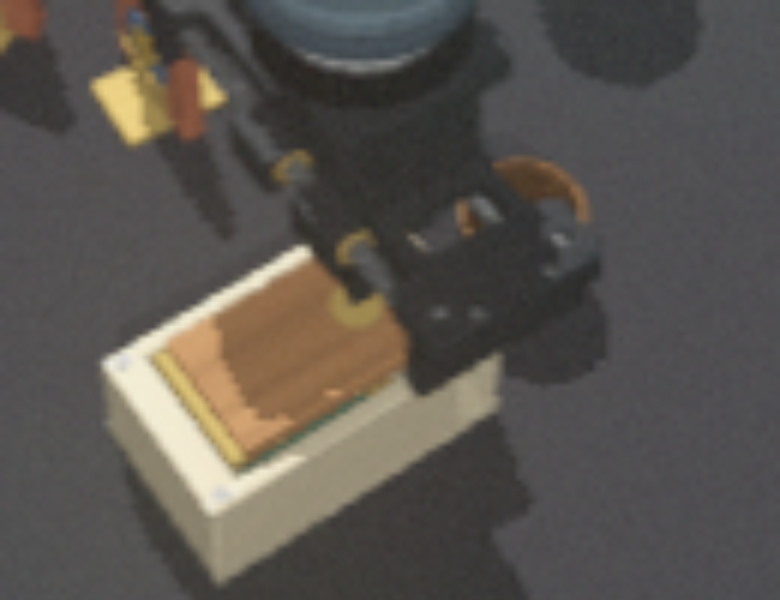

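The fingertips hang just above the disc, a few mm towards +x/+y of its centre, so I'll correct that while pressing slowly and reading the force.

```bash
python3 -m crank '[-0.009,0.01,0.008,0,0,0,0, -0.009,0.025,0.008,0,0,0,0, -0.009,0.035,0.008,0,0,0,0, -0.009,0.045,0.008,0,0,0,0, -0.009,0.045,0.008,0,0,0,0]'
```

```text
time: 3.2
ee_pos: [484.7, -171.0, 63.0]
eef_rot: [[-0.085, -0.0, -0.996], [0.996, 0.0, -0.085], [0.0, -1.0, 0.0]]
contact_force: [-0.1, -0.6, -0.4]
gripper_width: 0.7
```

```bash
python3 -m crank '[0,0.005,0,0,0,0,0, 0,0.005,0,0,0,0,0]'
```

```text
time: 3.4
ee_pos: [484.9, -171.0, 61.7]
eef_rot: [[-0.085, 0.0, -0.996], [0.996, 0.0, -0.085], [0.0, -1.0, -0.0]]
contact_force: [0.2, 0.6, 1.2]
gripper_width: 0.4
```

```bash
python3 -m crank '[0,0.005,0,0,0,0,0, 0,0.005,0,0,0,0,0]'
```

```text
time: 3.6
ee_pos: [485.1, -171.0, 60.3]
eef_rot: [[-0.085, 0.001, -0.996], [0.996, -0.0, -0.085], [-0.0, -1.0, -0.001]]
contact_force: [0.3, 0.7, 2.9]
gripper_width: 0.6
```

Contact is made at about 3 N. I'll carry on towards the stop.

```bash
python3 -m crank '[0,0.005,0,0,0,0,0, 0,0.005,0,0,0,0,0]'
```

```text
time: 3.8
ee_pos: [485.1, -171.1, 58.8]
eef_rot: [[-0.085, 0.001, -0.996], [0.996, -0.0, -0.085], [-0.0, -1.0, -0.001]]
contact_force: [0.6, 1.1, 3.8]
gripper_width: 0.1
```

```bash
python3 -m crank '[0,0.004,0,0,0,0,0, 0,0.004,0,0,0,0,0]'
```

```text
time: 4.0
ee_pos: [485.2, -171.1, 58.3]
eef_rot: [[-0.085, 0.001, -0.996], [0.996, 0.0, -0.085], [0.0, -1.0, -0.001]]
contact_force: [-2.2, 1.7, 12.0]
gripper_width: 0.5
```

The force jumped to 12 N, so the stop is reached. Now I'll let go straight up.

```bash
python3 -m crank '[0,-0.02,0,0,0,0,0, 0,-0.05,0,0,0,0,0, 0,-0.1,0,0,0,0,0, 0,-0.18,0,0,0,0,0, 0,-0.26,0,0,0,0,0]'; python3 -m crank '[0,-0.1,-0.05,0,0,0,0, 0,-0.2,-0.15,0,0,0,0, 0,-0.3,-0.3,0,0,0,0, 0,-0.35,-0.4,0,0,0,0, 0,-0.35,-0.5,0,0,0,0]'
python3 - <<'E'
from h import *
im,d=camera('side');a=cv2.resize(im[180:290,190:300],(400,400))
im,d=camera('scene');b=cv2.resize(im[85:185,215:315],(400,400));save(np.hstack([a,b]),'s3.png');o=get_obs();print(o['time'],o['ee_pos'],o['contact_force'])
E
```

```text
time: 4.5
ee_pos: [483.8, -171.1, 136.1]
eef_rot: [[-0.084, -0.002, -0.996], [0.996, 0.0, -0.084], [0.0, -1.0, 0.002]]
contact_force: [-0.1, -0.5, 0.1]
gripper_width: 0.3
time: 5.0
ee_pos: [636.9, -158.5, 243.9]
eef_rot: [[-0.085, 0.005, -0.996], [0.996, -0.001, -0.085], [-0.001, -1.0, -0.005]]
contact_force: [1.1, 0.3, -1.0]
gripper_width: 0.2
5.1 [ 637.04477114 -156.82964493  240.62908655] [-0.44842356 -0.14899209 -1.14836176]
```

View pics/s3.png

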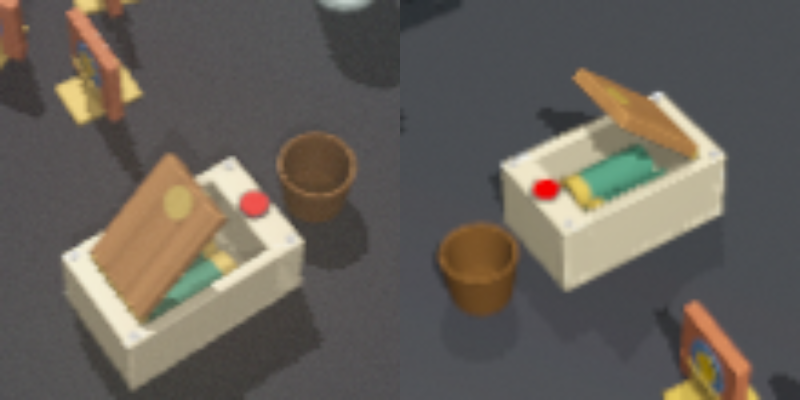

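The hatch has popped up with the battery visible inside, and the cup is where it was. Next I'll wait a bit over two seconds and look again.

```bash
Z='';
python3 -m crank '[0,0,0,0,0,0,0,0,0,0,0,0,0,0,0,0,0,0,0,0,0,0,0,0,0,0,0,0,0,0,0,0,0,0,0]' >/dev/null
python3 -m crank '[0,0,0,0,0,0,0,0,0,0,0,0,0,0,0,0,0,0,0,0,0,0,0,0,0,0,0,0,0,0,0,0,0,0,0]' >/dev/null
python3 -m crank '[0,0,0,0,0,0,0,0,0,0,0,0,0,0,0,0,0,0,0,0,0,0,0,0,0,0,0,0,0,0,0,0,0,0,0]' >/dev/null
python3 -m crank '[0,0,0,0,0,0,0,0,0,0,0,0,0,0,0,0,0,0,0,0,0,0,0,0,0,0,0,0,0,0,0,0,0,0,0]' >/dev/null
python3 -m crank '[0,0,0,0,0,0,0,0,0,0,0,0,0,0,0,0,0,0,0,0,0,0,0,0,0,0,0,0,0,0,0,0,0,0,0]'
python3 - <<'E'
from h import *
im,d=camera('side');a=cv2.resize(im[30:290,110:310],(400,520))
im,d=camera('scene');b=cv2.resize(im[85:345,190:390],(400,520));save(np.hstack([a,b]),'s4.png');o=get_obs();print(o['time'],o['ee_pos'],o['contact_force'])
E
```

```text
time: 7.6
ee_pos: [634.2, -158.4, 240.5]
eef_rot: [[-0.085, -0.0, -0.996], [0.996, -0.0, -0.085], [-0.0, -1.0, 0.0]]
contact_force: [-0.1, 0.6, 0.0]
gripper_width: 0.7
7.7 [ 634.16678276 -158.40182558  240.52907405] [ 0.47137771  0.16581206 -0.52805947]
```

View pics/s4.png

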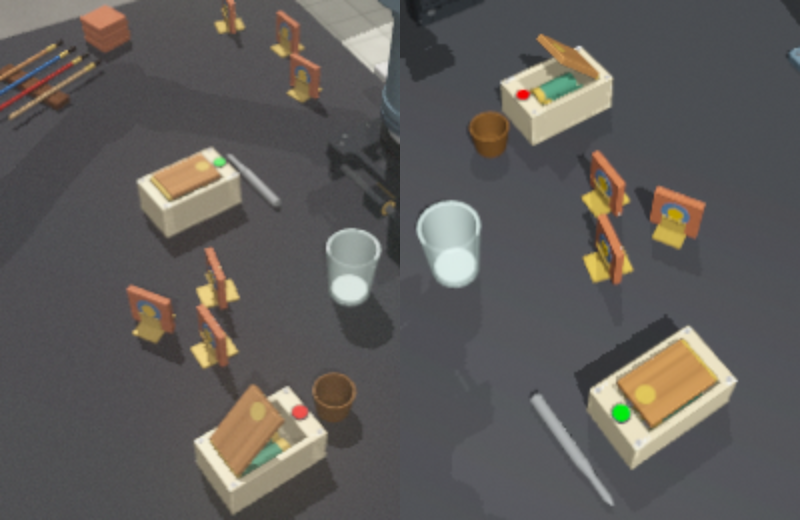

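After 2.6 s the red hatch is still open, the green one is shut, and the other things in view are undisturbed.

```bash
python3 -c "from plant import close_job; print(close_job())"
```

```text
the job is handed in; nothing more can be done
None
```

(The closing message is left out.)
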